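# Press the yellow-ringed pull tab home

## Robot

A 6-joint arm with a two-finger parallel gripper is mounted at the origin on a cart in front of the work surface, level with it; the furniture and walls round the work are solid. World frame = base frame: x ahead of the robot, y to its left, z up, the work surface at z = 0. Lengths are in m, angles in rad, forces in N, time in s.
With the tool pointing down it reaches from about 0.425 to 0.95 m from the base axis. Payload 3.5 kg.
Tool frame: the origin (TCP) lies at the very end of the fingers, on their centre line; the grasp point (between the pads) lies 19 mm behind it (ctrl.grip_point_offset is the distance from the TCP to the grasp point, in m); z points along the fingers, y is the line along which they close (so a half turn about z gives the same grasp; the last joint's range is limited). The gripper opens to 85 mm and grips with 20 to 120 N. Pads are 22 mm wide; open, the fingers measure 114 mm over their backs; the gripper's body (76 mm by 85 mm) begins 54 mm behind the grasp point. The pads swing forward as they close: fully open they stand 13 mm farther back than shut.
Start: joints at [1.058, 0.286, 1.577, -0, 1.279, -0.15], TCP at [0.24, 0.631, 0.231] pointing down, gripper open.
Joint ranges: [-2.77, 2.77], [-0.9, 2.22], [0.21, 2.48], [-1.53, 4.67], [0.24, 2.81], [-2.84, 2.84]. Speed limits (rad/s): [2.79, 2.79, 3.14, 3.14, 3.14, 3.14].

## Interface

Orientations are given as a unit quaternion [x, y, z, w].
In Python, from plant import telemetry, vision, ctrl gives the robot as it stands.
- The arm moves only by the tool arm_command, never from a script. Its argument "series" is one flat list of numbers, 7 for each row, row after row: the shift along the tool's x, y, z in cm, then the turn, a rotation vector about the tool's x, y, z in degrees, then the closure, from 0 (fully open) to 1 (shut). A call has 1 to 10 rows; each row is the pose to reach, as a shift and turn from the pose commanded when the call began, along the tool's axes at that moment; what a row does not reach only later rows make up. A row lasts 1/12 s, in which the tool goes at most 41.7 mm and 7.16 degrees, less where a joint would pass 70% of its speed; a pose out of reach is approached as far as the arm can. A call with a gripper value outside its range is refused whole. The fingers move at their own pace and stop on an object; "force" is the grip in N (left out, the last holds). Time passes only in rows, so rows that repeat a pose let the fingers close. It gives the time, the measured TCP pose, the force, the opening and the grip force at its end, in the units of the state.
- telemetry.get_state(): the state, without advancing time (a new reading comes with each control period).
- vision.read_camera(name): name is "scene" or "side" or "wrist"; returns a dict with "color" (420x560x3 uint8, blue, green, red), "K" (3x3 intrinsics, pixels), "D" ([k1, k2, p1, p2, k3] as OpenCV has them; the pictures are not rectified), "rvec" (rotation vector, rad) and "tvec" (3), from world to camera coordinates, as OpenCV has them; the wrist camera has in their place "T_tool_cam" (4x4, takes a point from camera to tool coordinates, whose origin is the TCP and whose axes are the flange's). Camera axes: x right, y down, z forward; pixel columns grow to the right and rows downward; lengths in m; the calibration is good to about 2 mm. A picture is of the moment at which its call begins: read the wrist's pose just before it. There is no depth.
- ctrl.sign_off(): hands the job in; it is judged then, once.
The state is a dict: "time": time; "qpos": joint angles; "dq": joint speeds; "joint_efforts": joint torques, N m; "eef_pos": TCP position; "tcp_rot": TCP orientation; "contact_force": force on the tool from outside, world axes, zero at the start; "wrist_torque": the same for the moment, N m; "opening": opening from 0.0 (shut) to 1.0 (fully open); "finger_force": force on a finger pad.
Only numpy, scipy, OpenCV 4.12 (cv2) and the standard library are available. Lean on these libraries where they do the work, as an engineer would, in place of code of your own. Each camera call takes 0.05 s, during which the arm holds its last target. There are 200 camera calls.

## Task

On the grey practice panel, put the fingertips on top of the blue pull tab that stands inside the yellow ring, press it gently down until its foot sits flat on the panel, and keep it pressed for about a second before you withdraw. Do not pull the tab up, do not touch the two tabs in the red and white rings, and leave the nut, disc and bottle round them as they are.

Things in the scene. Friction and masses are not known exactly. Their poses are not given: they have to be found in the camera images.
- panel: Grey painted practice panel, 220 x 300 mm, on two beech battens, fixed to the bench; origin on the bench under its centre, x along the short side, z up; its top face is 40 mm above the bench. Three marker rings (yellow, red, white; 60 mm outside, 48 mm inside) are drawn on it, each round one blue pull tab; ring centres are at least 95 mm apart, and which ring is where varies.
- tab_yellow (a joint): The yellow tab: a blue nylon pull tab standing upright inside the yellow ring, its 12 mm brass plug pressed into a hole in the panel. Value: how far it is pressed in, m; 0 = its foot 8 mm above the panel, 0.008 = foot flat on the panel (hard stop), negative = pulled up. It starts 6.5 to 8 mm proud. A push of 5 N straight down overcomes the plug's friction and moves it; there is no spring, so it stays where it is left.
- head_yellow (a point): Centre of the top face of the yellow tab's head; moves with the tab (66 mm above the bench when the foot is flat on the panel, up to 74 mm when proud). The tab: round foot 30 mm across and 3 mm thick, stem 8 mm thick, flat round head 12 mm across and 6 mm thick, 26 mm high in all. z up.
- tab_red (a joint): The red tab: a blue nylon pull tab standing upright inside the red ring, its 12 mm brass plug pressed into a hole in the panel. Value: how far it is pressed in, m; 0 = its foot 8 mm above the panel, 0.008 = foot flat on the panel (hard stop), negative = pulled up. It starts between 3 and 8 mm proud and must stay as it is. A push of 5 N straight down overcomes the plug's friction and moves it; there is no spring, so it stays where it is left.
- head_red (a point): Centre of the top face of the red tab's head; moves with the tab (66 mm above the bench when the foot is flat on the panel, up to 74 mm when proud). The tab: round foot 30 mm across and 3 mm thick, stem 8 mm thick, flat round head 12 mm across and 6 mm thick, 26 mm high in all. z up.
- tab_white (a joint): The white tab: a blue nylon pull tab standing upright inside the white ring, its 12 mm brass plug pressed into a hole in the panel. Value: how far it is pressed in, m; 0 = its foot 8 mm above the panel, 0.008 = foot flat on the panel (hard stop), negative = pulled up. It starts between 3 and 8 mm proud and must stay as it is. A push of 5 N straight down overcomes the plug's friction and moves it; there is no spring, so it stays where it is left.
- head_white (a point): Centre of the top face of the white tab's head; moves with the tab (66 mm above the bench when the foot is flat on the panel, up to 74 mm when proud). The tab: round foot 30 mm across and 3 mm thick, stem 8 mm thick, flat round head 12 mm across and 6 mm thick, 26 mm high in all. z up.
- nut: Loose black thumb nut with brass insert, 20 mm across, 9 mm high, lying on the panel; origin at the centre of its underside.
- disc: Loose black adapter disc with hub, 57 mm across, 20 mm high, lying on the panel; origin at the centre of its underside.
- bottle: Loose clear spray bottle with white cap, 38 mm across, 120 mm high, standing on the bench behind the panel; origin at the centre of its underside.

How it is judged:
By the outcome, as a careful person would: the job done as asked, in the order asked, and still so for the second after the job is handed in, with the robot touching nothing.
It also fails if it takes over 29 s, if anything falls off the work surface, if the arm or the gripper's body presses on something with over 40 N, if the wrist force passes 120 N, or if a joint passes its speed limit or range.

## Working session

There is one attempt and no reset: what is moved stays moved. The work goes in short steps, Python scripts to look and compute and a tool call to move; the robot and the scene stay as the last step left them, time stands still between calls to the robot, and variables do not carry over. Pictures are saved under pics/ and viewed, at most 10 in all, crops included, and the job is handed in when it is done.

Besides the shell and the picture viewer there is one more tool, called after "Request:" by a JSON object that holds its "fn" and its "kwargs", one argument or row to a line. arm_command: Moves the arm, as the interface text tells. Its arguments: {"type":"object","properties":{"series":{"type":"array","items":{"type":"number"}},"force":{"type":"number"}},"required":["series"]}

```bash
mkdir -p pics; cat > h.py <<'E'
import numpy as np, cv2
from scipy.spatial.transform import Rotation as R
from plant import telemetry, vision, ctrl
def cam(n):
    s=telemetry.get_state(); c=vision.read_camera(n); c=dict(c)
    if n=="wrist":
        T=np.eye(4);T[:3,:3]=R.from_quat(s["tcp_rot"]).as_matrix();T[:3,3]=s["eef_pos"]
        c["T"]=T@np.array(c["T_tool_cam"])
    else:
        M=np.eye(4);M[:3,:3]=cv2.Rodrigues(np.array(c["rvec"],float))[0];M[:3,3]=np.ravel(c["tvec"]);c["T"]=np.linalg.inv(M)
    return c
def plane(c,uv,z):
    p=cv2.undistortPoints(np.array(uv,float).reshape(-1,1,2),np.array(c["K"]),np.array(c["D"])).reshape(-1,2)
    d=np.c_[p,np.ones(len(p))]@c["T"][:3,:3].T; o=c["T"][:3,3]
    return o+d*((z-o[2])/d[:,2])[:,None]
def blobs(img,lo,hi,amin=15):
    m=cv2.inRange(cv2.cvtColor(img,cv2.COLOR_BGR2HSV),np.array(lo),np.array(hi))
    n,l,st,ce=cv2.connectedComponentsWithStats(m)
    return [(st[i].tolist(),ce[i].round(1).tolist()) for i in range(1,n) if st[i][4]>=amin]
E
python3 - <<'E'
from h import *
print(telemetry.get_state())
a=[]
for n in("scene","side","wrist"):
    c=cam(n);cv2.imwrite(f"pics/{n}0.png",c["color"]);print(n,c["T"].round(3).tolist())
    print(" blue",blobs(c["color"],(100,120,40),(125,255,255)));print(" yel",blobs(c["color"],(20,120,80),(35,255,255),40))
E
```

```text
{'time': 0.0, 'qpos': array([ 1.05801172e+00,  2.87217155e-01,  1.57817874e+00,  1.38202010e-05,
        1.27863331e+00, -1.49959769e-01]), 'dq': array([ 0.00109086,  0.00015162,  0.00146475,  0.00010119,  0.001022  ,
       -0.00072454]), 'joint_efforts': array([ 7.52000124e-04, -4.05986989e+01, -2.92627537e+01, -1.46725638e-04,
        5.94340148e-03, -7.51590683e-07]), 'eef_pos': array([0.2391821 , 0.6304906 , 0.22991193]), 'tcp_rot': array([ 1.80420825e-01,  9.83588756e-01, -1.14984800e-03, -4.02610698e-04]), 'contact_force': array([ 0.82623712, -0.20429766,  0.76774523]), 'wrist_torque': array([-0.01252609, -0.01796503,  0.02706523]), 'finger_force': 0.0, 'opening': 1.0031688507096272}
scene [[0.739, -0.475, 0.478, 0.149], [-0.674, -0.531, 0.514, -0.562], [0.009, -0.702, -0.712, 0.684], [0.0, 0.0, 0.0, 1.0]]
 blue [([331, 2, 12, 5, 18], [335.9, 3.9]), ([349, 9, 10, 5, 16], [353.2, 11.9]), ([59, 14, 12, 7, 65], [64.9, 17.0]), ([342, 17, 10, 5, 15], [347.5, 19.5]), ([92, 18, 21, 22, 372], [102.8, 27.6]), ([0, 84, 35, 35, 752], [14.4, 99.0]), ([219, 173, 17, 19, 183], [227.0, 183.3]), ([197, 224, 18, 21, 237], [205.5, 235.4]), ([265, 233, 18, 21, 247], [273.4, 244.4])]
 yel [([0, 75, 34, 8, 145], [21.0, 77.8]), ([255, 236, 38, 28, 304], [273.4, 250.9])]
side [[-0.995, 0.076, -0.064, 0.617], [0.097, 0.623, -0.776, 0.554], [-0.019, -0.779, -0.627, 0.637], [0.0, 0.0, 0.0, 1.0]]
 blue [([294, 211, 16, 19, 173], [301.3, 221.4]), ([340, 242, 18, 19, 218], [348.7, 252.6]), ([282, 281, 19, 22, 263], [291.4, 293.0])]
 yel [([285, 217, 33, 21, 195], [301.3, 227.9])]
wrist [[0.354, 0.901, 0.251, 0.175], [0.935, -0.341, -0.098, 0.656], [-0.002, 0.27, -0.963, 0.373], [0.0, 0.0, 0.0, 1.0]]
 blue [([195, 180, 185, 164, 8847], [284.9, 251.3])]
 yel [([380, 244, 12, 16, 117], [385.7, 251.4]), ([350, 302, 30, 28, 483], [365.6, 319.0])]
```

```bash
python3 - <<'E'
from h import *
s=cv2.imread("pics/scene0.png")[120:320,130:390];t=cv2.imread("pics/side0.png")[120:340,180:440]
t=t[:200]
cv2.imwrite("pics/both.png",np.vstack([cv2.resize(s,None,fx=1.5,fy=1.5,interpolation=3),cv2.resize(t,None,fx=1.5,fy=1.5,interpolation=3)]))
E
```

```text
(no output)
```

View pics/both.png

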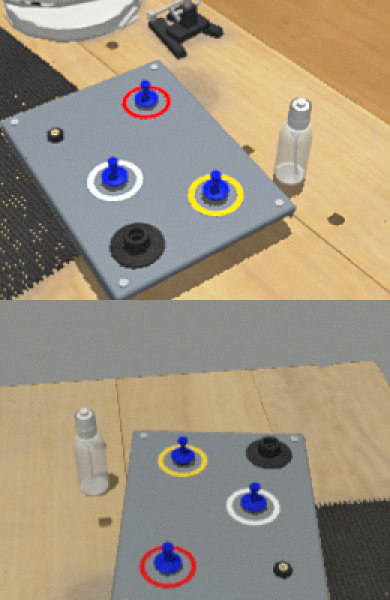

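View pics/scene0.png

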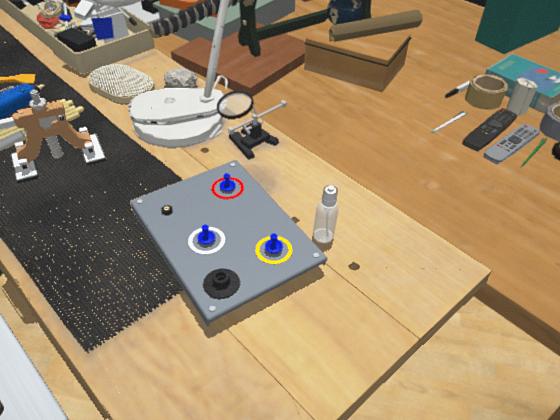

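The yellow tab is at scene (273,244) and side (301,221). The bottle stands beside it, with the white tab and the disc on the other side. I'll measure these next.

```bash
python3 - <<'E'
from h import *
C={n:cam(n) for n in("scene","side")}
rays={}
for n,c in C.items():
    hsv=cv2.cvtColor(c["color"],cv2.COLOR_BGR2HSV)
    m=cv2.inRange(hsv,(20,120,80),(35,255,255)); m[:200]=0
    p=np.argwhere(m)[:,::-1]; w=plane(c,p,0.04)
    A=np.c_[2*w[:,:2],np.ones(len(w))];x=np.linalg.lstsq(A,(w[:,:2]**2).sum(1),rcond=None)[0]
    print(n,"ring",x[:2].round(4),"r",np.sqrt(x[2]+x[:2]@x[:2]).round(4))
    bb={"scene":(265,233,18,21),"side":(294,211,16,19)}[n]
    b=cv2.inRange(hsv,(100,120,40),(125,255,255))[bb[1]:bb[1]+bb[3],bb[0]:bb[0]+bb[2]]
    for r in range(8): print(bb[1]+r,"".join(".#"[v>0] for v in b[r]), hsv[bb[1]+r,bb[0]+4:bb[0]+14,2])
    cols=[np.mean(np.nonzero(b[r])[0]) for r in range(4)]
    u=bb[0]+np.mean(cols[1:4])
    for z in(.074,.072,.070): print(z,plane(c,[[u,bb[1]+1.5],[u,bb[1]+2.5]],z)[:,:2].round(4).tolist())
c=C["scene"]
print("white,red heads",plane(c,[[205.5,226],[227,175]],.072).round(3).tolist(),"bottle top",plane(c,[[330.5,188]],.12).round(3),"disc",plane(c,[[222,282]],.05).round(3))
E
```

```text
scene ring [ 0.5265 -0.1781] r 0.04Traceback (most recent call last):
  File "<stdin>", line 12, in <module>
  File "<stdin>", line 12, in <genexpr>
TypeError: string indices must be integers, not 'numpy.bool'
```

```bash
python3 - <<'E'
from h import *
C={n:cam(n) for n in("scene","side")}
for n,c in C.items():
    hsv=cv2.cvtColor(c["color"],cv2.COLOR_BGR2HSV)
    m=cv2.inRange(hsv,(20,120,80),(35,255,255)); k=np.zeros_like(m)
    x0,y0,w0,h0={"scene":(253,230,42,36),"side":(280,205,42,36)}[n]; k[y0:y0+h0,x0:x0+w0]=255; m&=k
    p=np.argwhere(m)[:,::-1]; w=plane(c,p,0.04)
    A=np.c_[2*w[:,:2],np.ones(len(w))];x=np.linalg.lstsq(A,(w[:,:2]**2).sum(1),rcond=None)[0]
    print(n,"ring",x[:2].round(4),"r",np.sqrt(x[2]+x[:2]@x[:2]).round(4))
    bb={"scene":(265,233,18,21),"side":(294,211,16,19)}[n]
    b=cv2.inRange(hsv,(100,120,40),(125,255,255))[bb[1]:bb[1]+bb[3],bb[0]:bb[0]+bb[2]]
    for r in range(8): print(bb[1]+r,"".join("#" if v else "." for v in b[r]), hsv[bb[1]+r,bb[0]+4:bb[0]+14,2])
    u=bb[0]+np.mean([np.mean(np.nonzero(b[r])[0]) for r in range(1,4)])
    for z in(.074,.070): print(z,plane(c,[[u,bb[1]+1.5],[u,bb[1]+2.5]],z)[:,:2].round(4).tolist())
c=C["scene"]
print("white,red heads",plane(c,[[205.5,226],[227,175]],.072).round(3).tolist(),"bottle top",plane(c,[[330.5,188]],.12).round(3),"disc",plane(c,[[222,282]],.05).round(3))
E
```

```text
scene ring [ 0.5225 -0.1489] r 0.0272
233 .......###........ [163 165 177 202 217 212 194 174 163 163]
234 ......######...... [165 180 224 236 237 236 235 222 174 165]
235 .....########..... [165 210 239 236 234 235 237 236 206 161]
236 .....#######...... [238 211 243 239 235 237 237 240 220 230]
237 ......######...... [255 144 229 240 238 238 239 238 195 255]
238 ......######...... [255 175 145 198 222 221 202 178 194 255]
239 ......######...... [202 149 135 124 131 127 126 138 167 229]
240 ...###########.... [249 240 203 130 116 117 128 180 244 245]
0.074 [[0.5234, -0.1476], [0.5219, -0.1492]]
0.07 [[0.5258, -0.1448], [0.5244, -0.1465]]
side ring [ 0.5214 -0.1505] r 0.0275
211 .....#####...... [142 168 178 188 180 178 161 140 136 134]
212 .....######..... [153 184 189 188 190 189 186 147 133 133]
213 ....#######..... [151 179 188 188 190 189 180 138 133 135]
214 .....######..... [122 156 175 178 178 170 137 127 136 136]
215 .....#####...... [124 127 126 132 130 119 107 130 137 137]
216 .......##....... [176 163 115 121 111 101 159 162 161 148]
217 .......##....... [217 216 124 106 104 106 210 205 210 196]
218 ......####...... [157 144 118 114 108 112 148 180 214 225]
0.074 [[0.5218, -0.1489], [0.5221, -0.1461]]
0.07 [[0.5211, -0.1539], [0.5215, -0.1511]]
white,red heads [[0.455, -0.059, 0.072], [0.559, 0.017, 0.072]] bottle top [[ 0.632 -0.165  0.12 ]] disc [[ 0.415 -0.152  0.05 ]]
```

```bash
python3 - <<'E'
from h import *
c=cam("scene")
n=["lampbase L","lampbase mid","lampbase R","magnifier foot","third hand","figure foot L","figure foot R","wood board"]
for k,p in zip(n,plane(c,[[132,130],[178,140],[222,125],[240,130],[265,150],[22,175],[95,155],[180,55]],0.0)): print(k,p.round(3))
print("lamp arm at z.3",plane(c,[[213,60],[221,5]],.25).round(3).tolist())
# project planned path points
M=np.linalg.inv(c["T"])
P=np.array([[.239,.63,.2],[.32,.45,.2],[.40,.3,.2],[.47,.1,.2],[.522,-.149,.2]])
uv=cv2.projectPoints(P,c["rvec"],c["tvec"],c["K"],c["D"])[0].reshape(-1,2);print(uv.round())
cv2.imwrite("pics/side1.png",cam("side")["color"])
E
```

```text
lampbase L [0.546 0.339 0.   ]
lampbase mid [0.6   0.244 0.   ]
lampbase R [ 0.705  0.225 -0.   ]
magnifier foot [0.723 0.184 0.   ]
third hand [0.718 0.094 0.   ]
figure foot L [0.308 0.35  0.   ]
figure foot R [0.444 0.314 0.   ]
wood board [0.814 0.542 0.   ]
lamp arm at z.3 [[0.602, 0.09, 0.25], [0.74, 0.244, 0.25]]
[[-121.   34.]
 [ -36.   59.]
 [  47.   78.]
 [ 146.  113.]
 [ 274.  175.]]
```

View pics/side1.png

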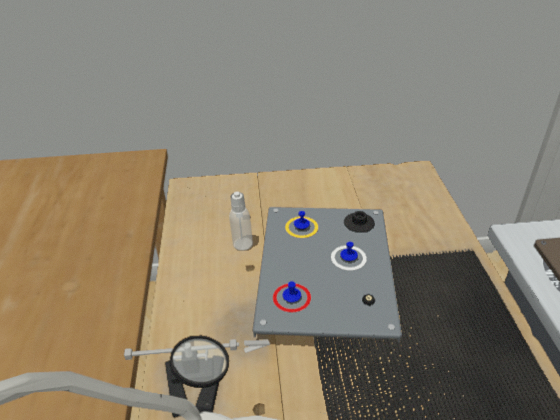

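View pics/wrist0.png

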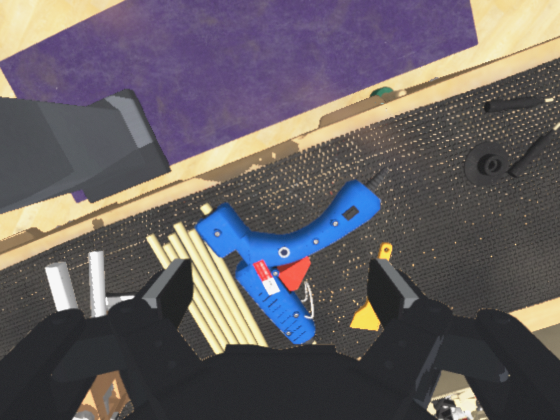

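The scene shows a small figure at about (0.37, 0.33) and the lamp at about (0.6, 0.28). I'll lift first, then carry the closed fingers inside the lamp's radius.

Request:
{"fn": "arm_command", "kwargs": {
  "series": [0,0,-3.5,0,0,0,1,-1,-1,-6,0,0,0,1,-3.5,-3.5,-7,0,0,0,1,-6.4,-6.3,-7,0,0,0,1,-9.3,-9.1,-7,0,0,0,1,-12.2,-11.9,-7,0,0,0,1,-15.1,-14.7,-7,0,0,0,1,-18,-17.5,-7,0,0,0,1,-20.9,-20.3,-7,0,0,0,1,-23.8,-23,-7,0,0,0,1],
  "force": 40
}}

```text
time: 1.28
eef_pos: [0.3807, 0.3298, 0.3017]
tcp_rot: [0.18, 0.984, 0.0, 0.0]
contact_force: [0.7, 0.4, 0.5]
opening: -0.001
finger_force: 0.0
```

Request:
{"fn": "arm_command", "kwargs": {
  "series": [-2.4,-3.2,0,0,0,0,1,-4.8,-6.4,0,0,0,0,1,-7.2,-9.6,0,0,0,0,1,-9.6,-12.8,0,0,0,0,1,-12,-16,0,0,0,0,1,-14.4,-19.2,0,0,0,0,1,-16.8,-22.4,0,0,0,0,1,-19.2,-25.6,0,0,0,0,1,-21.6,-28.8,0,0,0,0,1,-24,-32,0,0,0,0,1]
}}

```text
time: 2.12
eef_pos: [0.4913, -0.0548, 0.3018]
tcp_rot: [0.181, 0.984, -0.0, 0.001]
contact_force: [-0.5, 0.2, 0.1]
opening: -0.001
finger_force: 0.0
```

Request:
{"fn": "arm_command", "kwargs": {
  "series": [-2,-2.6,0,0,0,0,1,-4,-5.2,0,0,0,0,1,-6.1,-7.7,2,0,0,0,1,-6.1,-7.7,5,0,0,0,1,-6.1,-7.7,8,0,0,0,1,-6.1,-7.7,11,0,0,0,1,-6.1,-7.7,14,0,0,0,1,-6.1,-7.7,16.5,0,0,0,1,-6.1,-7.7,18,0,0,0,1,-6.1,-7.7,18,0,0,0,1]
}}

```text
time: 2.95
eef_pos: [0.5181, -0.1452, 0.117]
tcp_rot: [0.181, 0.984, 0.001, -0.004]
contact_force: [-0.8, 0.8, -1.0]
opening: -0.004
finger_force: 0.0
```

```bash
python3 - <<'E'
from h import *
s=telemetry.get_state();print(s["eef_pos"],s["tcp_rot"],s["contact_force"],s["opening"])
I=[]
for n in("scene","side","wrist"):
    c=cam(n);I.append(c["color"]);print(n,[b for b in blobs(c["color"],(100,120,40),(125,255,255)) if b[0][1]>150])
    if n!="wrist":
        print(cv2.projectPoints(np.array([s["eef_pos"],[.522,-.149,.073]]),c["rvec"],c["tvec"],c["K"],c["D"])[0].reshape(-1,2).round(1).tolist())
a=cv2.resize(I[0][150:290,200:350],None,fx=2.66,fy=2.66,interpolation=3)
b=cv2.resize(I[1][140:280,225:375],None,fx=2.66,fy=2.66,interpolation=3)
cv2.imwrite("pics/near.png",np.hstack([a,b])); cv2.imwrite("pics/wnear.png",I[2])
E
```

```text
[ 0.51814001 -0.14517265  0.11698816] [ 0.18050726  0.98356472  0.00115086 -0.00402996] [-0.84473198  0.84309144 -0.98673525] -0.0037672173528091645
scene [([220, 173, 16, 19, 185], [227.1, 183.5]), ([197, 224, 18, 21, 237], [205.5, 235.5]), ([265, 233, 18, 21, 239], [273.5, 244.5])]
[[269.8, 216.4], [273.3, 235.8]]
side [([294, 211, 16, 19, 174], [301.3, 221.3]), ([340, 242, 18, 19, 214], [348.7, 252.6]), ([282, 281, 19, 22, 261], [291.3, 293.0])]
[[303.8, 194.3], [301.2, 212.9]]
wrist [([483, 175, 54, 38, 1417], [506.5, 194.8]), ([260, 208, 38, 38, 1120], [278.5, 226.1])]
```

View pics/near.png

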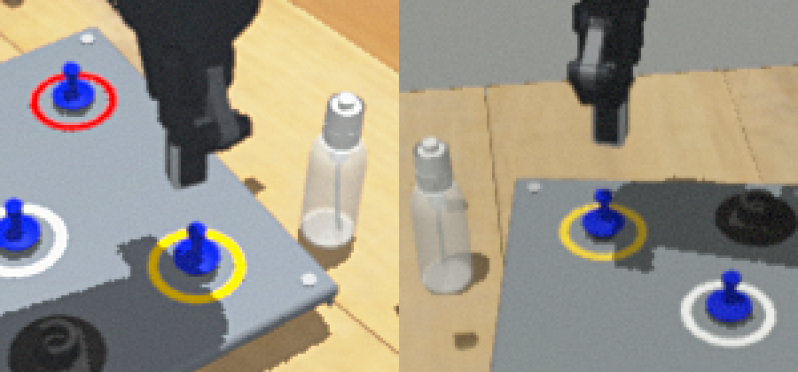

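View pics/wnear.png

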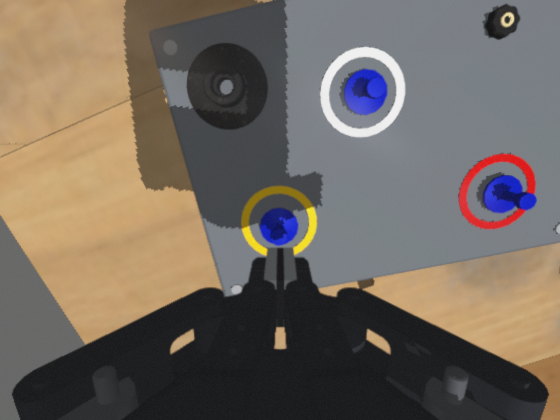

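The closed fingers hang above and just beside the yellow tab (wrist ring centre near (280,220), scene head near (273,235)). I'll check the target from the wrist view.

```bash
python3 - <<'E'
from h import *
s=telemetry.get_state();c=cam("wrist");hsv=cv2.cvtColor(c["color"],cv2.COLOR_BGR2HSV)
m=cv2.inRange(hsv,(20,120,60),(35,255,255));k=np.zeros_like(m);k[175:265,235:325]=255;m&=k
w=plane(c,np.argwhere(m)[:,::-1],.04)
x=np.linalg.lstsq(np.c_[2*w[:,:2],np.ones(len(w))],(w[:,:2]**2).sum(1),rcond=None)[0]
print("ring",x[:2],np.sqrt(x[2]+x[:2]@x[:2]))
Rm=R.from_quat(s["tcp_rot"]).as_matrix()
print(s["eef_pos"],Rm.round(4).tolist(),s["contact_force"])
for t in([.522,-.149,.09],[*x[:2],.09]): print("tool cm",(Rm.T@(np.array(t)-s["eef_pos"])*100).round(2))
E
```

```text
ring [ 0.52310565 -0.14799832] 0.02730524104052949
[ 0.52174919 -0.14679114  0.1226664 ] [[-0.9349, 0.3549, 0.0019], [0.3549, 0.9349, -0.0009], [-0.0021, -0.0002, -1.0]] [-0.55238048 -1.18969485  0.36167809]
tool cm [-0.1  -0.2   3.27]
tool cm [-0.16 -0.06  3.27]
```

Request:
{"fn": "arm_command", "kwargs": {
  "series": [-0.1,-0.1,1,0,0,0,1,-0.1,-0.1,2.2,0,0,0,1,-0.1,-0.1,3.2,0,0,0,1,-0.1,-0.1,3.8,0,0,0,1,-0.1,-0.1,4.1,0,0,0,1,-0.1,-0.1,4.3,0,0,0,1,-0.1,-0.1,4.4,0,0,0,1,-0.1,-0.1,4.4,0,0,0,1,-0.1,-0.1,4.4,0,0,0,1]
}}

```text
time: 3.9
eef_pos: [0.5218, -0.1478, 0.0777]
tcp_rot: [0.18, 0.984, -0.0, 0.0]
contact_force: [-0.3, -0.6, -0.8]
opening: 0.002
finger_force: 0.0
```

```bash
python3 - <<'E'
from h import *
s=telemetry.get_state();print(s["time"],s["eef_pos"],s["contact_force"])
E
```

```text
3.9 [ 0.52180645 -0.14781942  0.07768762] [-0.25482506 -0.63312097 -0.81357699]
```

Request:
{"fn": "arm_command", "kwargs": {
  "series": [0,0,0.1,0,0,0,1,0,0,0.2,0,0,0,1,0,0,0.3,0,0,0,1,0,0,0.4,0,0,0,1,0,0,0.5,0,0,0,1,0,0,0.6,0,0,0,1,0,0,0.7,0,0,0,1,0,0,0.8,0,0,0,1,0,0,0.9,0,0,0,1,0,0,1,0,0,0,1]
}}

```text
time: 4.73
eef_pos: [0.5216, -0.1478, 0.0674]
tcp_rot: [0.18, 0.984, -0.0, 0.0]
contact_force: [-1.6, 0.9, 5.2]
opening: -0.002
finger_force: 2.5
```

Contact at 5 N and the tab is moving. I'll continue gently to the stop.

Request:
{"fn": "arm_command", "kwargs": {
  "series": [0,0,0.05,0,0,0,1,0,0,0.1,0,0,0,1,0,0,0.15,0,0,0,1,0,0,0.15,0,0,0,1]
}}

```text
time: 5.07
eef_pos: [0.5217, -0.1478, 0.066]
tcp_rot: [0.18, 0.984, -0.0, 0.0]
contact_force: [-2.6, 0.1, 5.5]
opening: 0.0
finger_force: 2.8
```

Request:
{"fn": "arm_command", "kwargs": {
  "series": [0,0,0.05,0,0,0,1,0,0,0.1,0,0,0,1,0,0,0.1,0,0,0,1]
}}

```text
time: 5.32
eef_pos: [0.5217, -0.1478, 0.066]
tcp_rot: [0.18, 0.984, -0.0, -0.0]
contact_force: [-3.8, 1.7, 10.3]
opening: 0.003
finger_force: 5.2
```

Position has stopped at 66.0 mm while the force has risen to 10 N, so it is on the hard stop. I'll press slightly more and hold for more than a second.

Request:
{"fn": "arm_command", "kwargs": {
  "series": [0,0,0.05,0,0,0,1,0,0,0.05,0,0,0,1,0,0,0.05,0,0,0,1,0,0,0.05,0,0,0,1,0,0,0.05,0,0,0,1,0,0,0.05,0,0,0,1,0,0,0.05,0,0,0,1,0,0,0.05,0,0,0,1,0,0,0.05,0,0,0,1,0,0,0.05,0,0,0,1]
}}

```text
time: 6.15
eef_pos: [0.5218, -0.1478, 0.0659]
tcp_rot: [0.18, 0.984, -0.0, -0.0]
contact_force: [-4.2, 2.6, 12.7]
opening: -0.001
finger_force: 6.3
```

Request:
{"fn": "arm_command", "kwargs": {
  "series": [0,0,0,0,0,0,1,0,0,0,0,0,0,1,0,0,0,0,0,0,1,0,0,0,0,0,0,1]
}}

```text
time: 6.48
eef_pos: [0.5217, -0.1478, 0.0659]
tcp_rot: [0.18, 0.984, -0.0, -0.0]
contact_force: [-4.0, 1.4, 12.5]
opening: 0.002
finger_force: 6.3
```

Request:
{"fn": "arm_command", "kwargs": {
  "series": [0,0,-0.3,0,0,0,1,0,0,-0.8,0,0,0,1,0,0,-1.8,0,0,0,1,0,0,-3.3,0,0,0,1,0,0,-5.5,0,0,0,1,0,0,-8,0,0,0,1,0,0,-10.5,0,0,0,1,0,0,-12,0,0,0,1,0,0,-12,0,0,0,1,0,0,-12,0,0,0,1]
}}

```text
time: 7.32
eef_pos: [0.5219, -0.1479, 0.1851]
tcp_rot: [0.18, 0.984, -0.0, 0.001]
contact_force: [0.4, -0.1, 0.2]
opening: 0.0
finger_force: 0.0
```

```bash
python3 - <<'E'
from h import *
print(telemetry.get_state()["contact_force"])
I=[]
for n in("scene","side"):
    c=cam(n);I.append(c["color"]);print(n,[b for b in blobs(c["color"],(100,120,40),(125,255,255)) if b[0][1]>150])
    print(cv2.projectPoints(np.array([[.522,-.149,.074],[.522,-.149,.066]]),c["rvec"],c["tvec"],c["K"],c["D"])[0].reshape(-1,2).round(1).tolist())
a=cv2.resize(I[0][150:290,200:350],None,fx=2.66,fy=2.66,interpolation=3)
b=cv2.resize(I[1][180:320,235:385],None,fx=2.66,fy=2.66,interpolation=3)
cv2.imwrite("pics/after.png",np.hstack([a,b]))
E
```

```text
[ 0.37069697 -0.13542432  0.20241614]
scene [([220, 173, 16, 19, 181], [227.0, 183.3]), ([197, 224, 18, 21, 236], [205.6, 235.4]), ([265, 237, 18, 20, 237], [273.4, 247.4])]
[[273.3, 235.4], [273.3, 238.8]]
side [([294, 214, 16, 18, 174], [301.2, 224.3]), ([340, 242, 18, 19, 217], [348.7, 252.6]), ([282, 281, 19, 22, 262], [291.3, 293.0])]
[[301.2, 212.5], [301.2, 216.0]]
```

View pics/after.png

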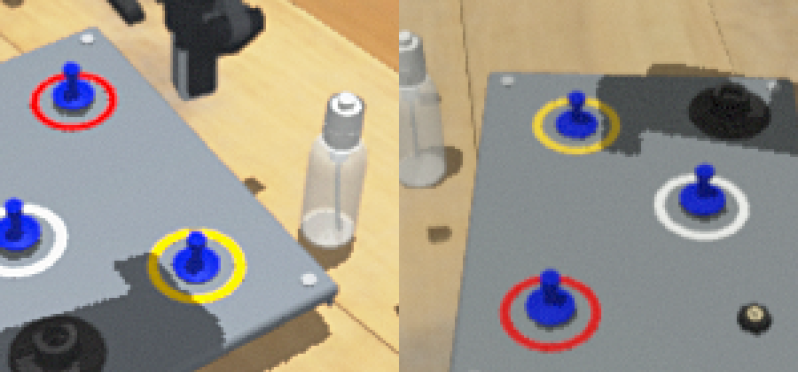

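The yellow tab is about 3–4 px lower in both views, which matches 8 mm and a flat foot. The red and white tabs are at the same pixels as before, the bottle, disc and nut look undisturbed, and the fingers are clear.

```bash
python3 -c "
from plant import ctrl; print(ctrl.sign_off())"
```

```text
the job is handed in; nothing more can be done
None
```

The yellow tab was pressed flat onto the panel, held there at about 12 N for over a second and released; the camera views show nothing else moved, and the job is handed in.

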